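# Index the nozzle carousel to the blue nozzle

### The arm

A 6-joint arm with a two-finger parallel gripper is mounted at the origin on the work surface. World frame = base frame: x ahead of the robot, y to its left, z up, the work surface at z = 0. Lengths are in m, angles in degrees, forces in N, time in s.
With the tool pointing down it reaches from about 0.25 to 0.725 m from the base axis. Payload 9.7 kg.
Tool frame: the origin (TCP) lies on the centre line of the jaws, within the pads' length; the fingertips stand 19 mm ahead of it and the grasp point (between the pads) is the TCP; z points along the fingers, y is the direction in which the jaws open and shut (so a half turn about z gives the same grasp; the last joint's range is limited). The gripper opens to 85 mm and grips with 20 to 120 N. Pads are 22 mm wide; open, the fingers measure 114 mm over their backs; the gripper's body (76 mm by 85 mm) begins 54 mm behind the grasp point. The pads swing forward as they close: fully open they stand 13 mm farther back than shut.
Start: joints at [-69.271, 4.979, 10.078, 95.1, 0, 90], TCP at [0.195, -0.514, 0.25] pointing down, gripper open.
Joint ranges: [-179.16, 179.16], [-48.56, 103.87], [-65.8, 70.77], [-126.05, 130.52], [-82.76, 87.17], [-180, 180]. Speed limits (degrees/s): [127.2, 127.2, 147.25, 180, 180, 180].

### API

Orientations are given as [roll, pitch, yaw] about the fixed x, y, z axes, in that order (R = Rz(yaw) Ry(pitch) Rx(roll)).
In Python, from workcell import bot, viewer, job gives the robot as it stands.
- The arm moves only by the tool play_rows, never from a script. Its argument "commands" is a list of rows, each an object of numbers: "tx", "ty", "tz": the shift along the tool's x, y, z in cm; "ax", "ay", "az": the turn, a rotation vector about the tool's x, y, z in rad. A call has 1 to 20 rows; each row is the pose to reach, as a shift and turn from the pose commanded when the call began, along the tool's axes at that moment; what a row does not reach only later rows make up. A row lasts 1/10 s, in which the tool goes at most 50 mm and 8.59 degrees, less where a joint would pass 70% of its speed; a pose out of reach is approached as far as the arm can. A call with a gripper value outside its range is refused whole. "grip" is the finger opening in cm, from 0 to 8.54, set as the call begins (left out, the last holds). The fingers move at their own pace and stop on an object; "newtons" is the grip in N (left out, the last holds). Time passes only in rows, so rows that repeat a pose let the fingers close. It gives the time, the measured TCP pose, the force and the opening at its end, in the units of the state.
- bot.get_obs(): the state, without advancing time (a new reading comes with each control period).
- viewer.camera(name): name is "scene" or "top" or "wrist"; returns a dict with "pixels" (480x640x3 uint8, red, green, blue), "depth" (480x640 float32, m along the optical axis (not along the pixel's ray), 0 where there is no reading), "fx", "fy", "cx", "cy" (pixels), "dist" ([k1, k2, p1, p2, k3] as OpenCV has them; the pictures are not rectified), "rvec" (rotation vector, rad) and "tvec" (3), from world to camera coordinates, as OpenCV has them; the wrist camera has in their place "tool_from_camera" (4x4, takes a point from camera to tool coordinates, whose origin is the TCP and whose axes are the flange's). Camera axes: x right, y down, z forward; pixel columns grow to the right and rows downward; lengths in m; the calibration is good to about 2 mm. A picture is of the moment at which its call begins: read the wrist's pose just before it.
- job.job_done(): hands the job in, once; it reports no verdict.
The state is a dict: "time": time; "q": joint angles; "qd": joint speeds; "joint_efforts": joint torques, N m; "ee_pos": TCP position; "tcp_rot": TCP orientation; "wrist_force": force on the tool from outside, world axes, zero at the start; "torque": the same for the moment, N m; "opening": finger opening in m.
Only numpy, scipy, OpenCV 4.12 (cv2) and the standard library are available. Lean on these libraries where they do the work, as an engineer would, in place of code of your own. Each camera call takes 0.05 s, during which the arm holds its last target.

### The job

Two nozzle carousels stand on the printer bench. Turn the one with the orange grip, click by click, until its blue nozzle stands at the red gate on its base, then let go so that it rests in that click. Leave the carousel with the grey grip as it is set.

Things in the scene. Friction and masses are not known exactly. Their poses are not given: they have to be found in the camera images.
- carousel (a joint): Turn of the orange-gripped carousel's white disc, rad, positive counter-clockwise from above. Sprung detents every 24 degrees (0.419 rad) put one of its 15 nozzles at the gate; past half a click it snaps on by itself. Peak torque about 0.3 N m. 0 = blue nozzle at the gate. Starts 1 to 3 clicks short, about -0.42, -0.84 or -1.26 (rarely caught between): turn counter-clockwise. Stops at -2 and +2.
- carousel_grip (a point): Grip point on the orange-gripped carousel's axis, 76 mm above the table. The orange grip is an upright bar 56 mm long, 14 mm thick, 46 to 90 mm above the table. Frame turns with the disc: x along the bar, y across its thickness, blue nozzle on the +x side. Grey base (fixed, 172 mm across) has one red gate post, 54 mm tall, on its rim, on the side away from the robot, up to 40 degrees round.
- carousel_mark (a point): Top of the blue nozzle (14 mm thick, 21 mm collar, a blue stripe inward of it) of the orange-gripped carousel, 58 mm from the axis, 52 mm above the table, in line with the bar. Disc: 140 mm across, top 44 mm above the table; 14 brass nozzles, 8 mm tall, stand round the same circle.
- spare_mark (a point): Top of the blue nozzle of the other carousel, alike in all but its grey grip: a bystander, not to be turned. 58 mm from that carousel's axis. The two stand left and right of the robot's centre line, 0.48 to 0.62 m ahead, and may have swapped sides.
Not all that is in view belongs to the job. Leave any pink or purple look-alike of the part that bears carousel alone.

How it is judged (in metres and radians):
At the end, for the whole second after the job is handed in: The blue nozzle of the orange-gripped carousel stands at its gate (disc within 10 degrees of 0) and the disc is at rest (slower than 0.1 rad/s); the blue nozzle of the grey-gripped carousel is within 18 mm of where it was at the start (value of joint carousel between -0.175 and 0.175 rad and velocity of joint carousel between -0.1 and 0.1 rad/s and distance of spare_mark from where it was at the start of the episode below 0.018 m); the robot touches nothing.
It fails at once if the grey-gripped carousel is turned to another click (distance of spare_mark from where it was at the start of the episode above 0.018 m).
It also fails if it takes over 32 s, if anything falls off the work surface, if the arm or the gripper's body presses on something with over 40 N, if the wrist force passes 120 N, or if a joint passes its speed limit or range.

## Working session

There is one attempt and no reset: what is moved stays moved. The work goes in short steps, Python scripts to look and compute and a tool call to move; the robot and the scene stay as the last step left them, time stands still between calls to the robot, and variables do not carry over. Pictures are saved under pics/ and viewed, and the job is handed in when it is done.

Besides the shell and the picture viewer there is one more tool, called after "Call:" in YAML: its name, and indented under it one key for each argument. play_rows: Moves the arm, as the interface text tells. Its arguments: {"type":"object","properties":{"commands":{"type":"array"},"grip":{"type":"number"},"newtons":{"type":"number"}},"required":["commands"]}

```bash
mkdir -p pics
cat > h.py <<'E'
import numpy as np,cv2
from workcell import bot,viewer,job
def snap(n,f):
    c=viewer.camera(n); cv2.imwrite(f'pics/{f}.png',c['pixels'][:,:,::-1]); np.savez(f'pics/{f}.npz',**c); return c
def world(c,u,v,z):
    K=np.array([[c['fx'],0,c['cx']],[0,c['fy'],c['cy']],[0,0,1]])
    p=cv2.undistortPoints(np.array([[[u,v]]],float),K,np.array(c['dist'],float))[0,0]
    R=cv2.Rodrigues(np.array(c['rvec'],float))[0];t=np.array(c['tvec'],float).ravel()
    o=-R.T@t; d=R.T@np.array([p[0],p[1],1]); return o+d*(z-o[2])/d[2]
E
python3 - <<'E'
from h import *
print(bot.get_obs())
snap('top','t0');snap('scene','s0')
E
```

```text
{'time': 0.0, 'q': array([-6.92711245e+01,  5.01094024e+00,  1.00344437e+01,  9.50980089e+01,
       -1.86197950e-03,  8.99986659e+01]), 'qd': array([-0.06297358,  0.06828552, -0.01980471, -0.02160858, -0.05416059,
       -0.12942462]), 'joint_efforts': array([ 6.63362644e-04, -5.20389819e+01,  4.64806831e+01,  1.62132690e-02,
        4.04433308e-05, -1.31137895e-05]), 'ee_pos': array([ 0.19459391, -0.51421839,  0.24958448]), 'tcp_rot': array([-1.79925495e+02,  1.86024308e-03,  2.07302121e+01]), 'wrist_force': array([-0.12054343,  0.91131395, -0.22557404]), 'torque': array([-0.04795507,  0.04370781,  0.03470746]), 'opening': 0.08514240073413884}
```

View pics/t0.png

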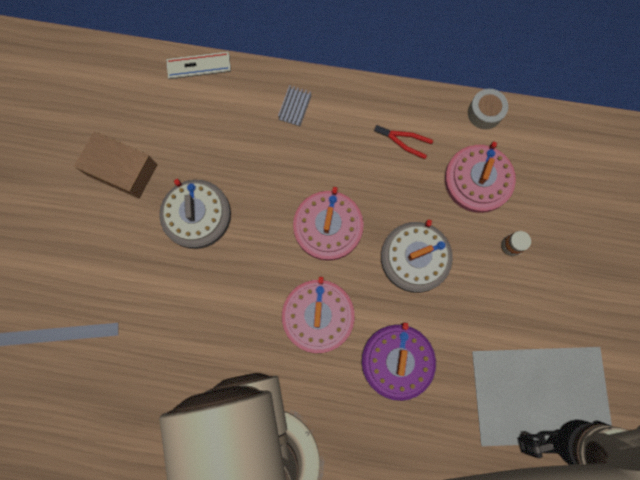

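View pics/s0.png

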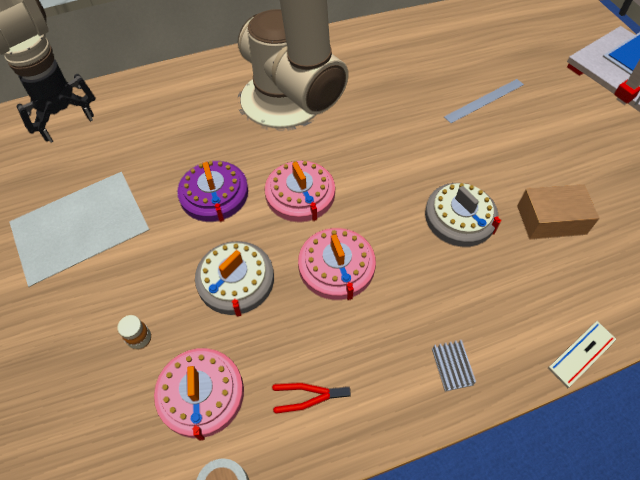

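The target, with its white disc and orange grip, is at about (417,257) in the top view. Its blue nozzle is at (440,245) and its gate at (429,223). The grey-gripped one is at (195,213). I'll enlarge the target to measure it.

Run:
```python
import cv2
im=cv2.imread('pics/t0.png')[207:307,367:467]
cv2.imwrite('pics/t0c.png',cv2.resize(im,(600,600),interpolation=cv2.INTER_CUBIC))
```

```text
(no output)
```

View pics/t0c.png

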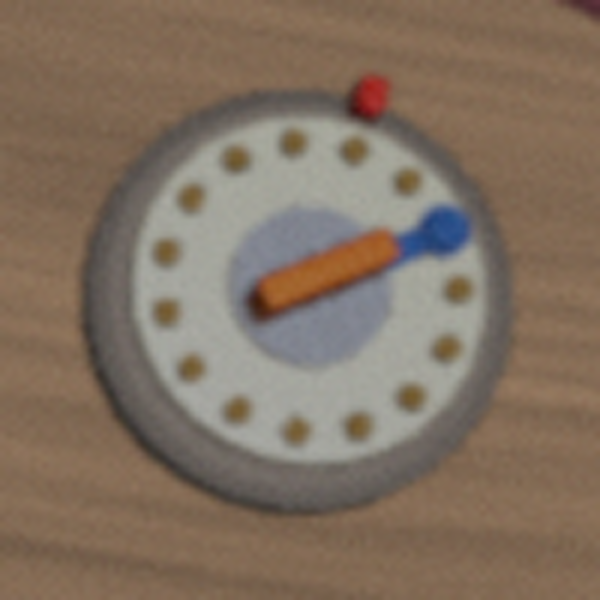

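In the crop, the disc centre is at (311,287), the nozzle at (443,230), the gate top at (371,92), and the bar runs from (262,300) to (393,246).

Run:
```python
from h import *
c=dict(np.load('pics/t0.npz'))
w=lambda u,v,z:world(c,367+(u+.5)/6-.5,207+(v+.5)/6-.5,z)
C=w(311,287,.044);N=w(443,230,.052);G=w(371,92,.054);B=w(328,273,.09);a=w(262,300,.09);b=w(393,246,.09)
ang=lambda d:np.degrees(np.arctan2(d[1],d[0]))
print(C,B,ang(N-C),ang(G-C),ang(b-a),np.linalg.norm(N-C),np.linalg.norm(G-C))
for n,p in (('spare',(195,213)),('pinkmid',(328,224)),('pinkfar',(481,178)),('pinknear',(318,316)),('purple',(400,362))): print(n,world(c,*p,.044))
```

```text
[ 0.52173357 -0.27321842  0.044     ] [ 0.51873659 -0.27165672  0.09      ] -57.92608145213489 -8.46647869267371 -58.141780681198775 0.05603235008969714 0.0812033633511381
spare [0.53409667 0.27007838 0.044     ]
pinkmid [ 0.55971288 -0.05004106  0.044     ]
pinkfar [ 0.73445492 -0.39939652  0.044     ]
pinknear [ 0.34030228 -0.06268774  0.044     ]
purple [ 0.26895576 -0.26339901  0.044     ]
```

Call:
play_rows:
  commands:
    - {"tx": 5,"ty": 0,"tz": -1,"az": 0.1}
    - {"tx": 10,"ty": 0,"tz": -1,"az": 0.1}

```text
invalid input at $.commands[0]: expected keys tx, ty, tz, ax, ay, az
```

```bash
cat > go.py <<'E'
import sys
from h import *
from scipy.spatial.transform import Rotation as R
def to(x,y,z,yaw):
    o=bot.get_obs(); A=R.from_euler('xyz',o['tcp_rot'],degrees=True); B=R.from_euler('xyz',[180,0,yaw],degrees=True)
    print('t',o['time'],'pos',o['ee_pos'],'rot',o['tcp_rot'],'q',o['q'].round(1))
    print('cm',(A.inv().apply(np.array([x,y,z])-o['ee_pos'])*100).round(2),'rv',(A.inv()*B).as_rotvec().round(3))
to(*map(float,sys.argv[1:]))
E
python3 go.py .52 -.2725 .2 -58; python3 go.py .52 -.2725 .2 122
```

```text
t 0.1 pos [ 0.19461539 -0.51422498  0.24965684] rot [-1.79931583e+02  1.69566047e-03  2.07303490e+01] q [-69.3   5.   10.   95.1  -0.   90. ]
cm [ 38.99 -11.08   4.98] rv [-1.000e-03  1.000e-03  1.374e+00]
t 0.1 pos [ 0.19461539 -0.51422498  0.24965684] rot [-1.79931583e+02  1.69566047e-03  2.07303490e+01] q [-69.3   5.   10.   95.1  -0.   90. ]
cm [ 38.99 -11.08   4.98] rv [-1.000e-03 -1.000e-03 -1.767e+00]
```

Call:
play_rows:
  commands:
    - {"tx": 5,"ty": 0,"tz": 0,"ax": 0,"ay": 0,"az": 0.1}
    - {"tx": 10,"ty": 0,"tz": 0,"ax": 0,"ay": 0,"az": 0.1}

```text
time: 0.3
ee_pos: [0.2883, -0.4789, 0.2499]
tcp_rot: [-180.0, 0.0, 14.6]
wrist_force: [0.2, -0.5, 0.5]
opening: 0.0854
```

```bash
python3 go.py .52 -.2725 .2 -58; python3 go.py .52 -.2725 .2 122
```

```text
t 0.3 pos [ 0.28825007 -0.47894348  0.24992265] rot [-1.79974826e+02  1.08998191e-02  1.46229101e+01] q [-59.    6.3  11.4  95.2  -0.  106.4]
cm [ 27.64 -14.12   4.99] rv [-0.     0.     1.268]
t 0.3 pos [ 0.28825007 -0.47894348  0.24992265] rot [-1.79974826e+02  1.08998191e-02  1.46229101e+01] q [-59.    6.3  11.4  95.2  -0.  106.4]
cm [ 27.64 -14.12   4.99] rv [-0.    -0.    -1.874]
```

Call:
play_rows:
  commands:
    - {"tx": 2.3,"ty": -1.2,"tz": 0.4,"ax": 0,"ay": 0,"az": -0.15}
    - {"tx": 4.6,"ty": -2.4,"tz": 0.8,"ax": 0,"ay": 0,"az": -0.3}
    - {"tx": 6.9,"ty": -3.5,"tz": 1.2,"ax": 0,"ay": 0,"az": -0.45}
    - {"tx": 9.2,"ty": -4.7,"tz": 1.6,"ax": 0,"ay": 0,"az": -0.6}
    - {"tx": 11.5,"ty": -5.9,"tz": 2,"ax": 0,"ay": 0,"az": -0.75}
    - {"tx": 13.8,"ty": -7,"tz": 2.5,"ax": 0,"ay": 0,"az": -0.9}
    - {"tx": 16.1,"ty": -8.2,"tz": 2.9,"ax": 0,"ay": 0,"az": -1.05}
    - {"tx": 18.4,"ty": -9.4,"tz": 3.3,"ax": 0,"ay": 0,"az": -1.2}
    - {"tx": 20.7,"ty": -10.6,"tz": 3.7,"ax": 0,"ay": 0,"az": -1.35}
    - {"tx": 23,"ty": -11.7,"tz": 4.1,"ax": 0,"ay": 0,"az": -1.5}
    - {"tx": 25.3,"ty": -12.9,"tz": 4.5,"ax": 0,"ay": 0,"az": -1.65}
    - {"tx": 27.5,"ty": -14.1,"tz": 5,"ax": 0,"ay": 0,"az": -1.8}
    - {"tx": 27.6,"ty": -14.1,"tz": 5,"ax": 0,"ay": 0,"az": -1.87}
    - {"tx": 27.6,"ty": -14.1,"tz": 5,"ax": 0,"ay": 0,"az": -1.87}
    - {"tx": 27.6,"ty": -14.1,"tz": 5,"ax": 0,"ay": 0,"az": -1.87}

```text
time: 1.8
ee_pos: [0.5181, -0.2715, 0.2001]
tcp_rot: [-180.0, -0.0, 122.0]
wrist_force: [-0.4, 0.5, 0.6]
opening: 0.0853
```

```bash
python3 go.py .52 -.2725 .2 122
python3 - <<'E'
from h import *
c=snap('wrist','w1');print(c['tool_from_camera'],c['fx'],c['cx'],c['cy'],c['dist'])
E
```

```text
t 1.8 pos [ 0.51809401 -0.27145108  0.20008615] rot [-1.79981702e+02 -2.28103786e-02  1.22006034e+02] q [-27.6   9.1   9.   90.   -0.   30.3]
cm [-0.19  0.11  0.01] rv [-0. -0.  0.]
[[-1.27803911e-04 -9.45368444e-01 -3.26003816e-01  8.41506957e-02]
 [ 9.99999736e-01 -3.53840110e-04  6.34058214e-04 -1.26317060e-04]
 [-7.14771854e-04 -3.26003649e-01  9.45368240e-01 -1.24307221e-01]
 [ 0.00000000e+00  0.00000000e+00  0.00000000e+00  1.00000000e+00]] 426.06093250774387 317.7405153879318 244.24362056822875 [0.01355628 0.         0.         0.         0.        ]
```

View pics/w1.png

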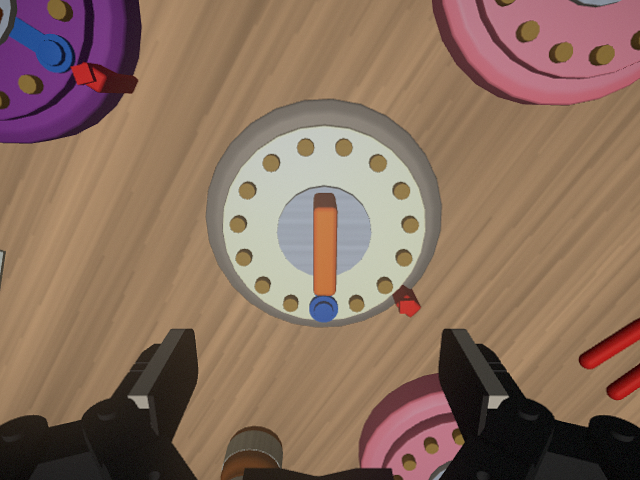

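In the wrist view the bar is upright at column ~324.5 and the disc centre is about (324,226). The nozzle top is at (323,306) and the gate post top at about (407,307). I'll work out the offset and angles.

Run:
```python
from h import *
from scipy.spatial.transform import Rotation as R
c=dict(np.load('pics/w1.npz'))
K=np.array([[c['fx'],0,c['cx']],[0,c['fy'],c['cy']],[0,0,1]])
T=np.eye(4);T[:3,:3]=R.from_euler('xyz',[180,0,122],degrees=True).as_matrix();T[:3,3]=[.5181,-.27145,.2001]
M=T@c['tool_from_camera']
def w(u,v,z):
    p=cv2.undistortPoints(np.array([[[u,v]]],float),K,c['dist'])[0,0]
    o=M[:3,3];d=M[:3,:3]@np.array([p[0],p[1],1]);return o+d*(z-o[2])/d[2]
ang=lambda d:np.degrees(np.arctan2(d[1],d[0])).round(1)
C=w(324,226,.044);N=w(323,306,.052);G=w(407,307,.054);a=w(325,208,.09);b=w(324.5,295,.09)
print(C,(a+b)/2,np.linalg.norm(a-b),ang(N-C),ang(G-C),ang(b-a),np.linalg.norm(N-C),np.linalg.norm(G-C))
```

```text
[ 0.52142905 -0.26855437  0.044     ] [ 0.52273721 -0.27107181  0.09      ] 0.05425163756839856 -58.6 -12.0 -58.0 0.057532709353235276 0.08229390415865814
```

Call:
play_rows:
  commands:
    - {"tx": 0,"ty": 0.3,"tz": 3,"ax": 0,"ay": 0,"az": 0}
    - {"tx": 0,"ty": 0.3,"tz": 6,"ax": 0,"ay": 0,"az": 0}
    - {"tx": 0,"ty": 0.3,"tz": 9,"ax": 0,"ay": 0,"az": 0}
    - {"tx": 0,"ty": 0.3,"tz": 11,"ax": 0,"ay": 0,"az": 0}
    - {"tx": 0,"ty": 0.3,"tz": 12.4,"ax": 0,"ay": 0,"az": 0}
    - {"tx": 0,"ty": 0.3,"tz": 12.4,"ax": 0,"ay": 0,"az": 0}
    - {"tx": 0,"ty": 0.3,"tz": 12.4,"ax": 0,"ay": 0,"az": 0}

```text
time: 2.55
ee_pos: [0.521, -0.2701, 0.0772]
tcp_rot: [180.0, 0.0, 122.1]
wrist_force: [0.5, -0.6, -0.2]
opening: 0.0856
```

```bash
python3 go.py .5207 -.2705 .076 122; python3 -c "
from h import *
snap('wrist','w2')"
```

```text
t 2.55 pos [ 0.52098892 -0.27012438  0.07718114] rot [1.79977696e+02 4.05826408e-02 1.22094258e+02] q [-27.4  10.1  -3.4  76.4  -0.   30.5]
cm [-0.02 -0.04  0.12] rv [0.    0.001 0.002]
```

View pics/w2.png

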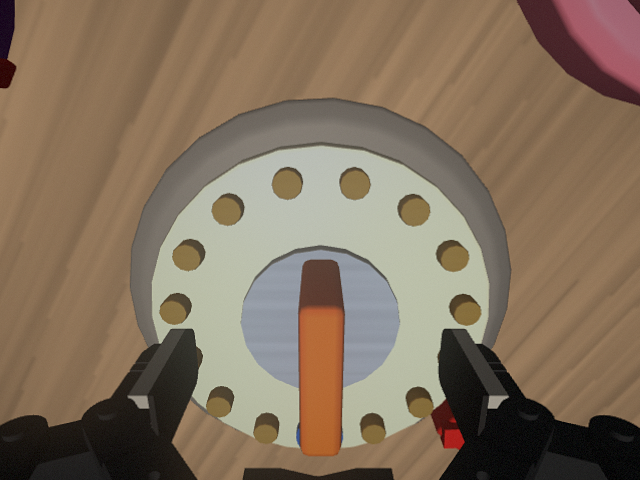

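The bar at column ~322 sits nearly midway between the fingers, whose middle is at ~319. Closing on it.

Call:
play_rows:
  commands:
    - {"tx": 0,"ty": 0.05,"tz": 0.1,"ax": 0,"ay": 0,"az": 0}
    - {"tx": 0,"ty": 0.05,"tz": 0.1,"ax": 0,"ay": 0,"az": 0}
    - {"tx": 0,"ty": 0.05,"tz": 0.1,"ax": 0,"ay": 0,"az": 0}
    - {"tx": 0,"ty": 0.05,"tz": 0.1,"ax": 0,"ay": 0,"az": 0}
    - {"tx": 0,"ty": 0.05,"tz": 0.1,"ax": 0,"ay": 0,"az": 0}
    - {"tx": 0,"ty": 0.05,"tz": 0.1,"ax": 0,"ay": 0,"az": 0}
    - {"tx": 0,"ty": 0.05,"tz": 0.1,"ax": 0,"ay": 0,"az": 0}
    - {"tx": 0,"ty": 0.05,"tz": 0.1,"ax": 0,"ay": 0,"az": 0}
  grip: 1.0
  newtons: 50

```text
time: 3.4
ee_pos: [0.5215, -0.2694, 0.0755]
tcp_rot: [180.0, 0.0, 122.2]
wrist_force: [1.3, 1.4, 2.5]
opening: 0.0134
```

Call:
play_rows:
  commands:
    - {"tx": 0,"ty": 0,"tz": 0,"ax": 0,"ay": 0,"az": -0.07}
    - {"tx": 0,"ty": 0,"tz": 0,"ax": 0,"ay": 0,"az": -0.14}
    - {"tx": 0,"ty": 0,"tz": 0,"ax": 0,"ay": 0,"az": -0.21}
    - {"tx": 0,"ty": 0,"tz": 0,"ax": 0,"ay": 0,"az": -0.28}
    - {"tx": 0,"ty": 0,"tz": 0,"ax": 0,"ay": 0,"az": -0.35}
    - {"tx": 0,"ty": 0,"tz": 0,"ax": 0,"ay": 0,"az": -0.42}
    - {"tx": 0,"ty": 0,"tz": 0,"ax": 0,"ay": 0,"az": -0.42}

```text
time: 4.1
ee_pos: [0.5209, -0.27, 0.0755]
tcp_rot: [-179.9, 0.0, 146.2]
wrist_force: [-1.6, -2.4, 3.5]
opening: 0.0136
```

Call:
play_rows:
  commands:
    - {"tx": 0,"ty": 0,"tz": 0,"ax": 0,"ay": 0,"az": -0.07}
    - {"tx": 0,"ty": 0,"tz": 0,"ax": 0,"ay": 0,"az": -0.14}
    - {"tx": 0,"ty": 0,"tz": 0,"ax": 0,"ay": 0,"az": -0.21}
    - {"tx": 0,"ty": 0,"tz": 0,"ax": 0,"ay": 0,"az": -0.28}
    - {"tx": 0,"ty": 0,"tz": 0,"ax": 0,"ay": 0,"az": -0.35}
    - {"tx": 0,"ty": 0,"tz": 0,"ax": 0,"ay": 0,"az": -0.42}
    - {"tx": 0,"ty": 0,"tz": 0,"ax": 0,"ay": 0,"az": -0.42}
    - {"tx": 0,"ty": 0,"tz": 0,"ax": 0,"ay": 0,"az": -0.42}

```text
time: 4.9
ee_pos: [0.5206, -0.2708, 0.0755]
tcp_rot: [-179.9, -0.0, 170.1]
wrist_force: [-4.8, -7.1, 4.8]
opening: 0.0134
```

```bash
python3 go.py .5207 -.2705 .076 170; python3 -c "
from h import *
print(bot.get_obs()['torque'],bot.get_obs()['wrist_force'])
snap('wrist','w3')"
```

```text
t 4.9 pos [ 0.52055648 -0.27078185  0.07550942] rot [-1.79852720e+02 -4.20774582e-02  1.70070672e+02] q [-27.4  10.2  -3.5  76.3  -0.2 -17.5]
cm [-0.01  0.03 -0.05] rv [-0.003 -0.001  0.001]
[-1.13590817  0.93397652 -0.01361209] [-4.83237661 -7.0840993   4.77373375]
```

View pics/w3.png

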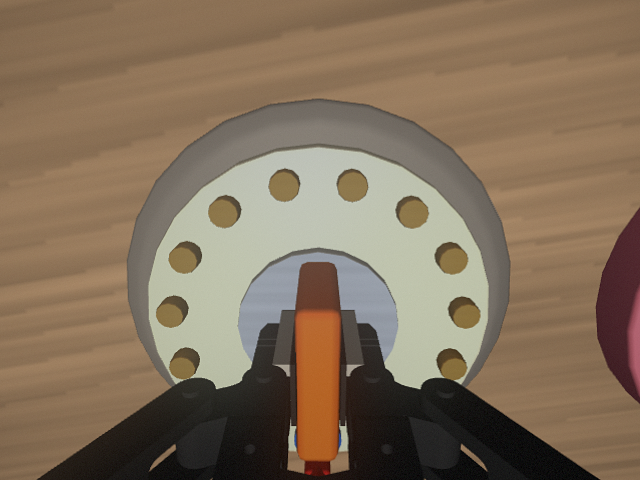

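The bar now points straight at the red gate, around (317,466), and the residual twist is about 0. Releasing and lifting.

Call:
play_rows:
  commands:
    - {"tx": 0,"ty": 0,"tz": 0,"ax": 0,"ay": 0,"az": 0}
    - {"tx": 0,"ty": 0,"tz": 0,"ax": 0,"ay": 0,"az": 0}
    - {"tx": 0,"ty": 0,"tz": 0,"ax": 0,"ay": 0,"az": 0}
    - {"tx": 0,"ty": 0,"tz": 0,"ax": 0,"ay": 0,"az": 0}
    - {"tx": 0,"ty": 0,"tz": 0,"ax": 0,"ay": 0,"az": 0}
    - {"tx": 0,"ty": 0,"tz": 0,"ax": 0,"ay": 0,"az": 0}
    - {"tx": 0,"ty": 0,"tz": 0,"ax": 0,"ay": 0,"az": 0}
    - {"tx": 0,"ty": 0,"tz": -2,"ax": 0,"ay": 0,"az": 0}
    - {"tx": 0,"ty": 0,"tz": -5,"ax": 0,"ay": 0,"az": 0}
    - {"tx": 0,"ty": 0,"tz": -9,"ax": 0,"ay": 0,"az": 0}
    - {"tx": 0,"ty": 0,"tz": -12.4,"ax": 0,"ay": 0,"az": 0}
    - {"tx": 0,"ty": 0,"tz": -12.4,"ax": 0,"ay": 0,"az": 0}
    - {"tx": 0,"ty": 0,"tz": -12.4,"ax": 0,"ay": 0,"az": 0}
  grip: 8.5

```text
time: 6.25
ee_pos: [0.5216, -0.2697, 0.1999]
tcp_rot: [-180.0, 0.1, 170.3]
wrist_force: [0.1, 0.6, -0.7]
opening: 0.0853
```

```bash
python3 -c "
from h import *
o=bot.get_obs();print(o['ee_pos'],o['tcp_rot'],o['wrist_force'],o['opening'],abs(o['qd']).max())
snap('wrist','w4');snap('top','t4')"
```

```text
[ 0.52164682 -0.26968147  0.19994673] [-1.79972744e+02  9.04650398e-02  1.70267565e+02] [ 0.06622779  0.61579256 -0.74106724] 0.08525167421146379 2.474193562790235
```

View pics/w4.png

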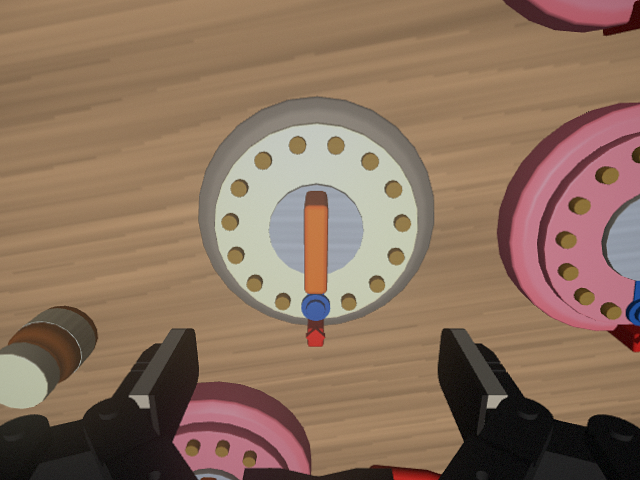

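View pics/t4.png

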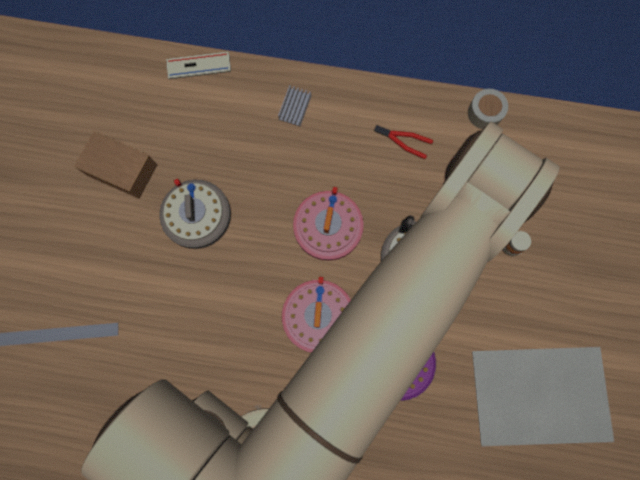

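The wrist view shows the blue nozzle (315,307) in line with the red gate (315,338). In the top view the grey-gripped carousel is unchanged, with its nozzle still at (191,187). The gripper is clear.

```bash
python3 -c "
from h import *
print(bot.get_obs()['wrist_force'],job.job_done())"
```

```text
the job is handed in; nothing more can be done
[ 0.57779283 -0.02489779 -0.14467962] None
```

I turned the orange-gripped carousel two clicks (48°) counter-clockwise, released it, lifted clear and handed the job in at about 6.4 s.

- **Target:** In the last wrist picture, the blue nozzle (315,307) lines up with the red gate (315,338), so the disc is within a degree or two of 0. It stayed there after release.
- **Arm:** The gripper is open and 12 cm above the grip. The force reading is about zero, so it touches nothing.
- **Grey-gripped carousel:** It looks unchanged in the last top picture, and I never went near it.
- **Disagreement:** The top and wrist cameras put the carousel's axis about 2–4 mm apart. They also put the gate at about -8.5° and -12°. I took a value in between, and the closing jaws centred on the bar without trouble.

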